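# Find which way the odd cap opens and hold it off the bottle

### The arm

A 6-joint arm with a two-finger parallel gripper is mounted at the origin on the work surface. World frame = base frame: x ahead of the robot, y to its left, z up, the work surface at z = 0. Lengths are in mm, angles in rad, forces in N, time in s.
With the tool pointing down it reaches from about 350 to 875 mm from the base axis. Payload 4.2 kg.
Tool frame: the origin (TCP) lies midway between the tips of the shut fingers; the grasp point (between the pads) lies 19 mm behind it; y points along the fingers, x is the direction in which the jaws open and shut, and the axes are right-handed (so a half turn about y gives the same grasp; the last joint's range is limited). The gripper opens to 85 mm and grips with 20 to 120 N. Pads are 22 mm wide; open, the fingers measure 114 mm over their backs; the gripper's body (76 mm by 85 mm) begins 54 mm behind the grasp point. The pads swing forward as they close: fully open they stand 13 mm farther back than shut.
Start: joints at [-0.846, 0.385, 0.008, 0, -1.194, -0.259], TCP at [280.722, -558.385, 201.412] pointing down, gripper open.
Joint ranges: [-3.14, 3.14], [-1.21, 2.06], [-1.07, 1.41], [-3.16, 2.05], [-2.99, -0.16], [-3.1, 3.1]. Speed limits (rad/s): [2.79, 2.79, 3.14, 3.14, 3.14, 3.14].

### API

Orientations are given as a unit quaternion [x, y, z, w].
In Python, from bench import read_state, get_image, job_done gives the robot as it stands.
- The arm moves only by the tool play_rows, never from a script. Its argument "series" is a list of rows, each a list of 7 numbers: the shift along the tool's x, y, z in m, then the turn, a rotation vector about the tool's x, y, z in rad, then the finger opening in m, from 0 to 0.0854. In form: [[x, y, z, wx, wy, wz, claw], ...]. A call has 1 to 10 rows; each row shifts and turns the pose as measured when the row begins, along the tool's axes as they then stand; what a row does not reach is not made up. A row lasts 1/10 s, in which the tool goes at most 50 mm and 8.59 degrees, less where a joint would pass 70% of its speed; a pose out of reach is approached as far as the arm can. A call with a gripper value outside its range is refused whole. The fingers move at their own pace and stop on an object; the grip force is fixed at half the most. Time passes only in rows, so rows that do not move let the fingers close. It gives the time, the measured TCP pose, the force and the opening at its end, in the units of the state.
- read_state(): the state, without advancing time (a new reading comes with each control period).
- get_image(name): name is "scene" or "top"; returns a dict with "color" (400x640x3 uint8, red, green, blue), "intrinsics" (3x3 intrinsics, pixels), "D" ([k1, k2, p1, p2, k3] as OpenCV has them; the pictures are not rectified), "origin" and "orientation" of the camera in the world. Camera axes: x right, y down, z forward; pixel columns grow to the right and rows downward; lengths in mm; the calibration is good to about 2 mm. A picture is of the moment at which its call begins. There is no depth.
- job_done(): hands the job in, once; it reports no verdict.
The state is a dict: "clock": time; "joints": joint angles; "joint_vel": joint speeds; "joint_efforts": joint torques, N m; "position": TCP position; "ee_rot": TCP orientation; "contact_force": force on the tool from outside, world axes, zero at the start; "wrist_torque": the same for the moment, N m; "gripper_width": finger opening in mm.
Only numpy, scipy, OpenCV 4.12 (cv2) and the standard library are available. Lean on these libraries where they do the work, as an engineer would, in place of code of your own. Each camera call takes 0.05 s, during which the arm holds its last target. There are 200 camera calls.

### The job

The amber bottle standing in the green soap holder has a quarter-turn white cap that may open either clockwise or anticlockwise, and nothing on it shows which. Find out by feel which way it turns, turn it free without wrenching it, and lift it straight off; finish still holding the cap in the gripper, level and about 10 cm clear of the neck. Leave the soap, tumbler, comb, green vial and mug where they are.

Things in the scene. Friction and masses are not known exactly. Their poses are not given: they have to be found in the camera images.
- bottle: small amber glass bottle, upright, held firmly in the soap holder's well (neither turns nor lifts). Body 62 mm diameter, 66 mm high; shoulder narrows to a 40 mm collar from 80 to 92 mm height; neck top at 108 mm. Origin: centre of its underside, 6 mm above the ledge; z up. Two lugs at the neck top, on the bottle's +x and -x sides, hold the cap down.
- neck (a point): centre of the neck's top, axes as the bottle's. The cap turns on it easily, without rising. The wrong way it meets a stop 5 to 12 degrees from the start, where its loose fit (about 2 mm) lets it shift and give to at most 28 degrees before the grip slips; the right way (clockwise or anticlockwise, differing by run) it lifts straight off at 60 to 100 degrees between cap x and bottle x, best at 80.
- cap: white ribbed round plastic cap, 46 mm outside diameter, 34 mm high, 40 to 75 g, a red stripe along its x on the flat top. Origin: centre of its skirt's underside; z up. At the start it is locked on the neck, origin 94 mm above the bottle's origin, x within 3 degrees of the bottle's x, about 2 mm of up-and-down play. 14 mm free below the skirt before the bottle's shoulder.
- holder: green hard silicone soap holder fixed to the ledge, 100 mm (its x) by 190 mm (its y); round well for the bottle, 76 mm outside diameter, rim 28 mm above the ledge, centred at y = +45 mm; soap tray with 24 mm high walls on the -y half. Origin: centre of its underside on the ledge.
- soap: orange bar of soap, 55 x 70 x 22 mm, lying in the tray of the soap holder; leave it. Origin: centre of its underside.
- tumbler: steel tumbler, 72 mm diameter, 100 mm high, upright; leave it. Origin: centre of its underside.
- comb: wooden hair comb lying flat, 170 mm long (its x), 41 mm wide, 8 mm thick; leave it. Origin: on its underside near the middle.
- vial: closed green glass vial with black cap, 48 mm diameter, 130 mm high, upright; leave it. Origin: centre of its underside.
- mug: blue plastic mug, 84 mm diameter, 85 mm high, handle on its +y side; leave it. Origin: centre of its underside.
Things that resemble listed ones, but are neither listed nor needed, are in the scene too. There is more than one size of the cap; the one meant has the size given above.

How it is judged:
By the outcome, as a careful person would: the job done as asked, in the order asked, and still so for the second after the job is handed in, while the arm keeps its last pose, push and grip.
It also fails if it takes over 42 s, if anything falls off the work surface, if the arm or the gripper's body presses on something with over 40 N, if the wrist force passes 120 N, or if a joint passes its speed limit or range.

## Working session

There is one attempt and no reset: what is moved stays moved. The work goes in short steps, Python scripts to look and compute and a tool call to move; the robot and the scene stay as the last step left them, time stands still between calls to the robot, and variables do not carry over. Pictures are saved under pics/ and viewed, about 8 in all and at most 12, crops included, and the job is handed in when it is done.

Besides the shell and the picture viewer there is one more tool, called after ">>>" as a command line: name --pt "numbers of a row" for each row, then --argument value for the rest. play_rows: Moves the arm, as the interface text tells. Its arguments: {"type":"object","properties":{"series":{"type":"array","items":{"type":"array","items":{"type":"number"}}}},"required":["series"]}

```bash
mkdir -p pics; ls; python3 - <<'E'
from bench import *
import cv2
print(read_state())
for n in("scene","top"):
    d=get_image(n); cv2.imwrite(f"pics/{n}0.png",d["color"][:,:,::-1])
    print(n,d["intrinsics"],d["D"],d["origin"],d["orientation"])
E
```

```text
pics
{'clock': 0.0, 'joints': array([-8.46355679e-01,  3.85571973e-01,  6.63502756e-03, -5.34577869e-04,
       -1.19398946e+00, -2.58641955e-01]), 'joint_vel': array([-0.00148238,  0.00168475,  0.00067603, -0.00094717, -0.00120086,
        0.00100277]), 'joint_efforts': array([ 1.95543362e-03, -3.92291558e+01,  1.88406318e+01,  4.18618217e+00,
       -4.56388952e-03, -6.68860125e-06]), 'position': array([ 280.46842602, -557.81242678,  200.31066546]), 'ee_rot': array([ 0.37049008,  0.60224975, -0.60147721, -0.37182994]), 'contact_force': array([0.15450957, 0.36498758, 0.6859002 ]), 'wrist_torque': array([-0.01694245, -0.0659761 , -0.01892616]), 'gripper_width': 85.72344929131285}
scene [[493.24921537   0.         319.28419258]
 [  0.         493.24921537 195.84665339]
 [  0.           0.           1.        ]] [0.00399267 0.         0.         0.         0.        ] [1066.21616926  661.28359537  819.06752626] [ 0.27692163  0.86524744 -0.39701338 -0.13054371]
top [[446.71686026   0.         311.48832198]
 [  0.         446.71686026 200.63117872]
 [  0.           0.           1.        ]] [-0.07251046  0.          0.          0.          0.        ] [ 484.08601786   -5.03059164 1370.66509656] [-0.70464175  0.70843125 -0.02558811  0.03082875]
```

View pics/scene0.png

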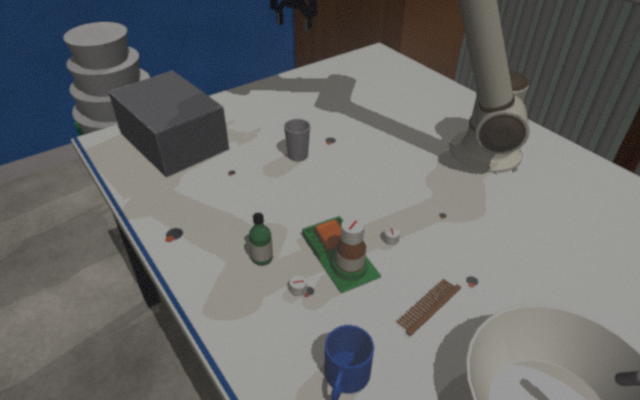

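View pics/top0.png

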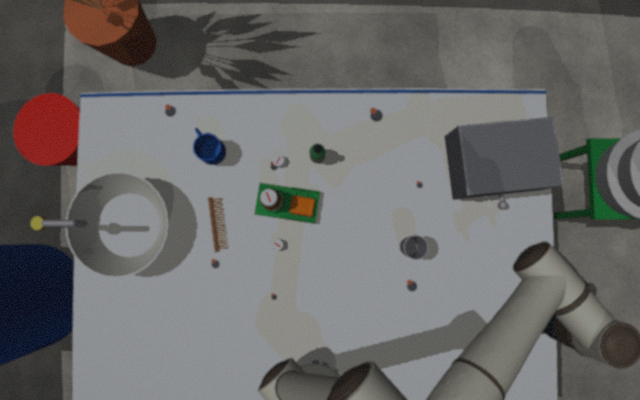

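The scene view shows the capped bottle at about (350,235), and the top view shows it at about (270,199). Two loose decoy caps lie nearby. I'll enlarge both views.

```bash
python3 - <<'E'
import cv2,numpy as np
a=cv2.imread("pics/scene0.png")[205:285,295:395]; b=cv2.imread("pics/top0.png")[175:231,248:328]
cv2.imwrite("pics/c0.png",np.vstack([cv2.resize(a,(400,320),interpolation=2),cv2.resize(b,(400,280),interpolation=2)]))
E
```

```text
(no output)
```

View pics/c0.png

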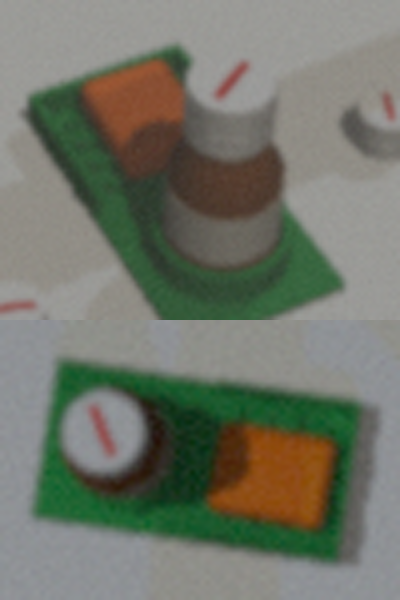

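The crops show the cap top centre at about (352.4,224.6) in scene and (268.4,196.8) in top. The stripe ends are at about (266,192) and (271,202) in top.

```bash
cat > h.py <<'E'
import cv2,numpy as np
from scipy.spatial.transform import Rotation as R
from bench import *
C={n:get_image(n) for n in("scene","top")}
def ray(n,p):
    d=C[n]; q=cv2.undistortPoints(np.array([[p]],float),d["intrinsics"],np.array(d["D"]))[0,0]
    return np.array(d["origin"]),R.from_quat(d["orientation"]).apply([*q,1])
def onz(n,p,z):
    o,v=ray(n,p); return o+v*(z-o[2])/v[2]
def proj(n,P):
    d=C[n]; r=R.from_quat(d["orientation"]).inv()
    return cv2.projectPoints(np.atleast_2d(P).astype(float),r.as_rotvec(),r.apply(-np.array(d["origin"])),d["intrinsics"],np.array(d["D"]))[0][:,0]
def tri(a,b):
    (o,u),(p,v)=ray("scene",a),ray("top",b)
    s=np.linalg.lstsq(np.c_[u,-v],p-o,rcond=None)[0]; return (o+u*s[0]),(p+v*s[1])
E
python3 - <<'E'
from h import *
print(tri((352.4,224.6),(268.4,196.8)))
for z in(134,):print(onz("scene",(352.4,224.6),z),onz("top",(268.4,196.8),z))
f=lambda x,y:(295+x/4-.375,205+y/4-.375); g=lambda x,y:(248+x/5-.4,175+(y-320)/5-.4)
for n,a,b in(("scene",f(218,98),f(245,63)),("top",g(115,456),g(90,405))):
    d=onz(n,b,134)-onz(n,a,134);print(n,np.degrees(np.arctan2(d[1],d[0])),np.linalg.norm(d))
# holder edges in top
P=[onz("top",g(*p),5)[:2] for p in((60,358),(360,402),(345,562),(35,517))];print(P)
for i,j in((0,1),(3,2),(3,0),(2,1)):
    d=P[j]-P[i];print(np.degrees(np.arctan2(d[1],d[0])),np.linalg.norm(d))
s=read_state();print(R.from_quat(s["ee_rot"]).as_matrix().round(3))
E
```

```text
(array([594.18650791, 123.9673123 , 133.84805606]), array([594.406412  , 123.77469499, 133.84761119]))
[594.2911781  124.08645946 134.        ] [594.39281937 123.75882484 134.        ]
scene -156.00747280424656 29.267519054775804
top 26.138190487387128 31.83872050841253
[array([651.2522033 , 164.52204088]), array([622.8760988 , -20.24724913]), array([524.69269501, -10.44738964]), array([553.20034485, 179.47642758])]
-98.73103359679719 186.9355339024786
-98.53639406823122 192.0514057366774
-8.671645644452076 99.1856876116027
-5.699915034396626 98.6712624120631
[[-0.449 -0.001 -0.894]
 [ 0.894  0.001 -0.449]
 [ 0.001 -1.     0.   ]]
```

The cap top sits at (594.3, 123.9, 134), and the two cameras agree to within 0.4 mm. The stripe is at about 25°. I'll travel at z of about 200.

>>> play_rows --pt "0.03 0 -0.0375 0 0 0 0.085" --pt "0.03 0 -0.0375 0 0 0 0.085" --pt "0.03 0 -0.0375 0 0 0 0.085" --pt "0.03 0 -0.0375 0 0 0 0.085" --pt "0.03 0 -0.0375 0 0 0 0.085" --pt "0.03 0 -0.0375 0 0 0 0.085" --pt "0.03 0 -0.0375 0 0 0 0.085" --pt "0.03 0 -0.0375 0 0 0 0.085" --pt "0.03 0 -0.0375 0 0 0 0.085" --pt "0.03 0 -0.0375 0 0 0 0.085"

```text
clock: 1.2
position: [485.9, -111.1, 198.6]
ee_rot: [0.374, 0.6, -0.599, -0.376]
contact_force: [0.7, -0.5, 0.3]
gripper_width: 85.1
```

>>> play_rows --pt "0 0 0 0 -0.13 0 0.085" --pt "0 0 0 0 -0.13 0 0.085" --pt "0 0 0 0 -0.13 0 0.085" --pt "0 0 0 0 -0.13 0 0.085" --pt "0 0 0 0 -0.13 0 0.085" --pt "0 0 0 0 -0.13 0 0.085" --pt "0 0 0 0 -0.13 0 0.085" --pt "0 0 0 0 -0.13 0 0.085"

```text
clock: 2.0
position: [487.9, -103.1, 197.4]
ee_rot: [0.007, 0.708, -0.706, -0.009]
contact_force: [0.7, 0.5, 0.5]
gripper_width: 85.0
```

```bash
cat > s.py <<'E'
import sys
from h import *
T=np.array(eval(sys.argv[1])) if len(sys.argv)>1 else np.array([594.3,123.9,200])
s=read_state();r=R.from_quat(s["ee_rot"]);M=r.as_matrix()
print("t",round(s["clock"],2),"pos",s["position"].round(1),"yaw",np.degrees(np.arctan2(M[1,0],M[0,0])).round(1),"j",s["joints"].round(2),"w",round(s["gripper_width"],1))
print("tool y",M[:,1].round(4),"F",s["contact_force"].round(1),"M",s["wrist_torque"].round(2))
print("shift in tool (m)",(r.inv().apply(T-s["position"])/1000).round(4))
# rotvec to make tool y point straight down
c=np.cross(M[:,1],[0,0,-1]);print("level rotvec",r.inv().apply(c).round(4))
E
python3 s.py
```

```text
t 2.1 pos [ 487.8 -103.1  197.4] yaw 178.4 j [ 0.12  0.17 -0.3  -0.   -1.1  -0.14] w 85.1
tool y [-0.0032  0.0036 -1.    ] F [-0.6  0.  -0.7] M [ 0.02 -0.04 -0.  ]
shift in tool (m) [-0.1    -0.0021 -0.23  ]
level rotvec [0.0035 0.     0.0033]
```

>>> play_rows --pt "-0.018 0 -0.041 0 0 0 0.085" --pt "-0.018 0 -0.041 0 0 0 0.085" --pt "-0.018 0 -0.041 0 0 0 0.085" --pt "-0.018 0 -0.041 0 0 0 0.085" --pt "-0.018 0 -0.041 0.0035 0 0.0033 0.085" --pt "0 0 0 0 0 0 0.085"

```text
clock: 2.7
position: [588.3, 104.3, 197.5]
ee_rot: [-0.019, -0.707, 0.707, 0.019]
contact_force: [-0.8, 0.4, -0.0]
gripper_width: 85.0
```

```bash
python3 s.py
```

```text
t 2.8 pos [586.3 101.1 197.8] yaw 176.8 j [ 0.44  0.34 -0.07  0.   -1.16 -0.5 ] w 84.9
tool y [-1.3e-03 -7.0e-04 -1.0e+00] F [-0.5 -1.2 -0.9] M [-0.06  0.02 -0.01]
shift in tool (m) [-0.0067 -0.0023 -0.0232]
level rotvec [-0.0008 -0.      0.0013]
```

>>> play_rows --pt "-0.0045 0 -0.013 0 0 0 0.085" --pt "-0.003 0.02 -0.009 0 0 0 0.085" --pt "0 0.02 0 0 0 0 0.085" --pt "0 0 0 0 0 0 0.085"

```text
clock: 3.2
position: [594.9, 120.7, 158.3]
ee_rot: [0.024, 0.707, -0.707, -0.023]
contact_force: [-0.9, -0.0, -1.0]
gripper_width: 85.0
```

```bash
python3 s.py "[594.3,123.9,95]"; python3 - <<'E'
from h import *
cv2.imwrite("pics/s1.png",np.vstack([cv2.resize(C["scene"]["color"][130:290,270:430,::-1],(560,560)[:2])[:,:]])) 
E
```

```text
t 3.3 pos [596.8 121.1 161.3] yaw 176.3 j [ 0.47  0.38 -0.1   0.   -1.08 -0.53] w 84.7
tool y [ 0.006   0.0014 -1.    ] F [ 0.2 -0.6  1.1] M [ 0.01  0.03 -0.01]
shift in tool (m) [ 0.0031  0.0662 -0.0025]
level rotvec [ 0.0018  0.     -0.0059]
```

View pics/s1.png

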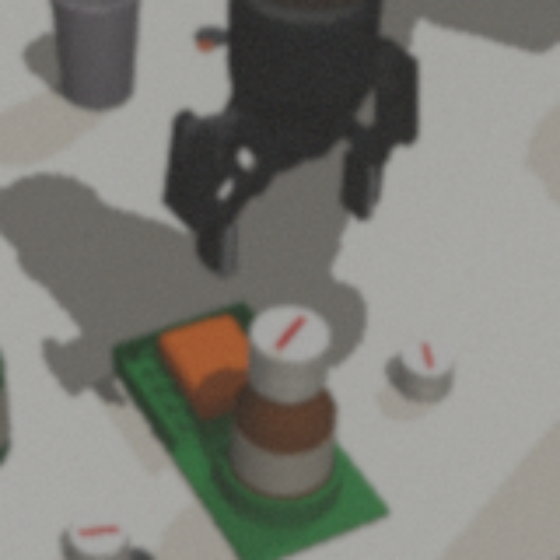

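The open fingers straddle the cap, with the tips at about (333,204) and (373,190) against the cap top at (352,224). They are centred above it. Descending.

>>> play_rows --pt "0.002 0.02 -0.001 0.001 0 -0.003 0.085" --pt "0 0.02 0 0 0 0 0.085" --pt "0 0.015 0 0 0 0 0.085" --pt "0 0 0 0 0 0 0.085"

```text
clock: 3.8
position: [599.3, 122.9, 112.2]
ee_rot: [0.029, 0.709, -0.704, -0.018]
contact_force: [-0.3, 0.0, 0.6]
gripper_width: 85.0
```

```bash
for i in 1 2 3; do python3 s.py "[594.3,123.9,95]"; done
```

```text
t 3.9 pos [601.  123.4 114.5] yaw 176.2 j [ 0.47  0.43 -0.16  0.   -0.96 -0.54] w 85.1
tool y [ 0.0203  0.0071 -0.9998] F [0.5 0.1 0. ] M [-0.01 -0.   -0.01]
shift in tool (m) [0.0071 0.0193 0.0001]
level rotvec [ 0.0084  0.     -0.0198]
t 4.0 pos [601.2 123.7 114.8] yaw 176.2 j [ 0.47  0.43 -0.16  0.   -0.96 -0.54] w 85.0
tool y [ 0.0212  0.0077 -0.9997] F [0.2 0.1 0.3] M [ 0.    0.02 -0.01]
shift in tool (m) [0.0073 0.0197 0.0004]
level rotvec [ 0.0091  0.     -0.0206]
t 4.1 pos [600.9 123.7 114.5] yaw 176.2 j [ 0.47  0.43 -0.16  0.   -0.96 -0.54] w 84.8
tool y [ 0.0205  0.0076 -0.9998] F [ 0.7 -1.1 -0. ] M [-0.06  0.07  0.06]
shift in tool (m) [0.007  0.0193 0.0004]
level rotvec [ 0.0089 -0.     -0.02  ]
```

>>> play_rows --pt "0.006 0 0 0.008 0 -0.019 0.085" --pt "0.0 0 0 0 0 0 0.085" --pt "0 0.01 0 0.002 0 -0.005 0.085" --pt "0 0.006 0 0.001 0 -0.003 0.085" --pt "0 0 0 0 0 0 0.085"

```text
clock: 4.6
position: [594.8, 124.5, 98.4]
ee_rot: [-0.021, -0.706, 0.707, 0.026]
contact_force: [-0.3, 0.4, 0.1]
gripper_width: 85.0
```

```bash
python3 s.py "[594.3,123.9,95]"
```

```text
t 4.7 pos [595.1 124.6  99.1] yaw 176.2 j [ 0.47  0.45 -0.17 -0.   -0.96 -0.54] w 85.0
tool y [-0.0064 -0.001  -1.    ] F [-0.3  0.4  0.3] M [-0.04  0.01 -0.  ]
shift in tool (m) [0.0008 0.0041 0.0007]
level rotvec [-0.0014  0.      0.0063]
```

>>> play_rows --pt "0.0007 0.0045 0.0005 -0.001 0 0.006 0.085" --pt "0 0 0 0 0 0 0.05" --pt "0 0 0 0 0 0 0.05" --pt "0 0 0 0 0 0 0.05" --pt "0 0 0 0 0 0 0.05"

```text
clock: 5.2
position: [594.5, 124.0, 94.6]
ee_rot: [-0.023, -0.707, 0.707, 0.023]
contact_force: [-0.4, 1.4, 0.9]
gripper_width: 49.8
```

```bash
python3 s.py "[594.3,123.9,95]"
```

```text
t 5.3 pos [594.5 124.   94.6] yaw 176.2 j [ 0.47  0.45 -0.18  0.   -0.94 -0.54] w 50.0
tool y [ 9.e-04 -2.e-04 -1.e+00] F [0.4 0.5 0.1] M [-0.01 -0.04 -0.02]
shift in tool (m) [ 0.0002 -0.0004  0.0002]
level rotvec [-0.0002  0.     -0.0009]
```

Centred at a 50 mm opening with no contact force. Closing on the cap.

>>> play_rows --pt "0 0 0 0 0 0 0.03" --pt "0 0 0 0 0 0 0.03" --pt "0 0 0 0 0 0 0.03" --pt "0 0 0 0 0 0 0.03"

```text
clock: 5.7
position: [594.5, 124.1, 95.2]
ee_rot: [-0.024, -0.707, 0.707, 0.023]
contact_force: [0.3, -0.6, -0.0]
gripper_width: 43.3
```

```bash
python3 s.py "[594.3,123.9,95]"
```

```text
t 5.8 pos [594.5 124.1  95.3] yaw 176.3 j [ 0.47  0.45 -0.18  0.   -0.94 -0.54] w 42.8
tool y [ 1.1e-03 -1.0e-04 -1.0e+00] F [-1.4  0.5  1.2] M [0.  0.1 0. ]
shift in tool (m) [0.0002 0.0003 0.0002]
level rotvec [-0.0001  0.     -0.0011]
```

>>> play_rows --pt "0 0 0 0 0.05 0 0.03" --pt "0 0 0 0 0.05 0 0.03" --pt "0 0 0 0 0 0 0.03"

```text
clock: 6.1
position: [594.7, 124.1, 95.2]
ee_rot: [-0.06, -0.705, 0.705, 0.059]
contact_force: [-0.7, 0.7, 0.9]
gripper_width: 42.6
```

```bash
python3 s.py "[594.3,123.9,95]"
```

```text
t 6.2 pos [594.7 124.1  95.3] yaw 170.4 j [ 0.47  0.45 -0.18  0.   -0.94 -0.64] w 42.9
tool y [ 1.4e-03 -2.0e-04 -1.0e+00] F [-0.3 -0.4  0.9] M [-0.02  0.12  0.03]
shift in tool (m) [0.0003 0.0003 0.0002]
level rotvec [ 0.0001 -0.     -0.0014]
```

>>> play_rows --pt "0 0 0 0 0.05 0 0.03" --pt "0 0 0 0 0.05 0 0.03" --pt "0 0 0 0 0 0 0.03"

```text
clock: 6.5
position: [594.6, 123.9, 95.3]
ee_rot: [-0.095, -0.701, 0.701, 0.094]
contact_force: [-0.8, -0.2, 0.8]
gripper_width: 43.0
```

```bash
python3 s.py "[594.3,123.9,95]"
```

```text
t 6.6 pos [594.6 123.9  95.3] yaw 164.7 j [ 0.47  0.45 -0.18  0.   -0.94 -0.74] w 42.9
tool y [ 1.2e-03 -5.0e-04 -1.0e+00] F [-0.5 -0.4  0.4] M [ 0.07  0.1  -0.04]
shift in tool (m) [0.0003 0.0003 0.0001]
level rotvec [-0.0002 -0.     -0.0012]
```

>>> play_rows --pt "0 0 0 0 0.04 0 0.03" --pt "0 0 0 0 0 0 0.03"

```text
clock: 6.8
position: [594.6, 123.9, 95.2]
ee_rot: [-0.108, -0.699, 0.699, 0.107]
contact_force: [-1.1, -0.6, -0.7]
gripper_width: 42.8
```

```bash
python3 s.py "[594.3,123.9,95]"; python3 - <<'E'
from h import *
cv2.imwrite("pics/s2.png",np.hstack([cv2.resize(C["scene"]["color"][180:290,295:405,::-1],(400,400)),cv2.resize(C["top"]["color"][160:240,230:310,::-1],(400,400))])) 
E
```

```text
t 6.9 pos [594.6 123.9  95.3] yaw 162.5 j [ 0.47  0.45 -0.18  0.   -0.94 -0.78] w 43.0
tool y [ 1.2e-03 -6.0e-04 -1.0e+00] F [0.3 0.5 0.6] M [-0.01  0.07  0.04]
shift in tool (m) [0.0003 0.0003 0.0001]
level rotvec [-0.0002  0.     -0.0013]
```

View pics/s2.png

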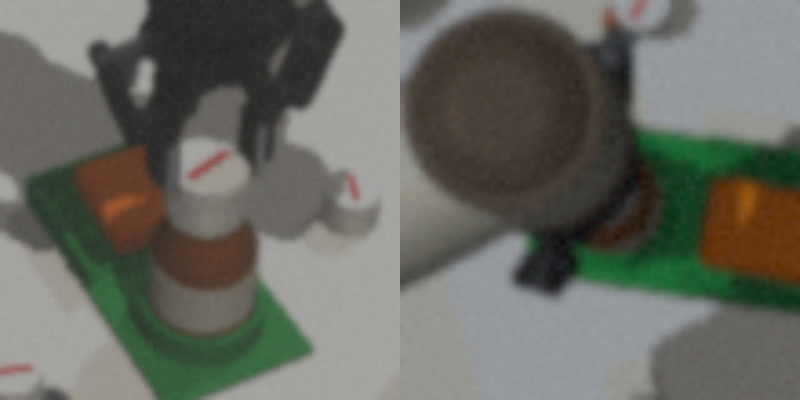

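The scene crop shows the cap between the fingers, with the stripe turned from about 52° to 32° in the image. So the cap follows the gripper, and there is no reaction torque. I'll measure the stripe numerically and go on carefully.

```bash
cat > q.py <<'E'
from h import *
import sys
z=float(sys.argv[1]) if len(sys.argv)>1 else 134
P=[594.3,123.9,z]
c=proj("scene",P)[0]; im=C["scene"]["color"].astype(int)
m=(im[...,0]-np.maximum(im[...,1],im[...,2])>25)
yy,xx=np.nonzero(m); k=np.hypot(xx-c[0],yy-c[1])<11; 
W=np.array([onz("scene",(x,y),z)[:2] for x,y in zip(xx[k],yy[k])])
u,sv,v=np.linalg.svd(W-W.mean(0)); a=np.degrees(np.arctan2(v[0,1],v[0,0]))%180
s=read_state();M=R.from_quat(s["ee_rot"]).as_matrix()
print("n",k.sum(),"stripe",round(a,1),"centre",W.mean(0).round(1),"sv",sv[:2].round(0),"yaw",np.degrees(np.arctan2(M[1,0],M[0,0])).round(1),
 "F",s["contact_force"].round(1),"M",s["wrist_torque"].round(2),"pos",s["position"].round(1),"w",s["gripper_width"].round(1),"t",round(s["clock"],2))
E
python3 q.py
```

```text
Traceback (most recent call last):
  File "q.py", line 12, in <module>
    "F",s["contact_force"].round(1),"M",s["wrist_torque"].round(2),"pos",s["position"].round(1),"w",s["gripper_width"].round(1),"t",round(s["clock"],2))
                                                                                                    ^^^^^^^^^^^^^^^^^^^^^^^^
AttributeError: 'float' object has no attribute 'round'
```

>>> play_rows --pt "0 0 0 0 0.04 0 0.03" --pt "0 0 0 0 0 0 0.03"

```text
clock: 7.3
position: [594.6, 123.9, 95.2]
ee_rot: [-0.122, -0.696, 0.697, 0.122]
contact_force: [0.6, 0.8, 0.4]
gripper_width: 42.7
```

```bash
python3 q.py
```

```text
Traceback (most recent call last):
  File "q.py", line 12, in <module>
    "F",s["contact_force"].round(1),"M",s["wrist_torque"].round(2),"pos",s["position"].round(1),"w",s["gripper_width"].round(1),"t",round(s["clock"],2))
                                                                                                    ^^^^^^^^^^^^^^^^^^^^^^^^
AttributeError: 'float' object has no attribute 'round'
```

>>> play_rows --pt "0 0 0 0 0.04 0 0.03" --pt "0 0 0 0 0 0 0.03"

```text
clock: 7.6
position: [594.7, 123.9, 95.3]
ee_rot: [-0.136, -0.694, 0.694, 0.135]
contact_force: [0.0, -0.1, -0.2]
gripper_width: 42.8
```

```bash
python3 q.py
```

```text
Traceback (most recent call last):
  File "q.py", line 12, in <module>
    "F",s["contact_force"].round(1),"M",s["wrist_torque"].round(2),"pos",s["position"].round(1),"w",s["gripper_width"].round(1),"t",round(s["clock"],2))
                                                                                                    ^^^^^^^^^^^^^^^^^^^^^^^^
AttributeError: 'float' object has no attribute 'round'
```

```bash
sed -i 's/s\["gripper_width"\].round(1)/round(s["gripper_width"],1)/' q.py; python3 q.py
```

```text
n 35 stripe 4.8 centre [595.3 123.7] sv [48. 12.] yaw 157.9 F [-1.3 -0.5  0.2] M [0. 0. 0.] pos [594.7 123.9  95.3] w 42.8 t 7.8
```

The gripper has turned 18.4° and the stripe about 20°, with zero reaction moment. That is well past the 5–12° stop, so clockwise looks right. Continuing in small checked steps.

>>> play_rows --pt "0 0 0 0 0.05 0 0.03" --pt "0 0 0 0 0.05 0 0.03" --pt "0 0 0 0 0 0 0.03"

```text
clock: 8.1
position: [594.7, 123.9, 95.3]
ee_rot: [-0.171, -0.686, 0.686, 0.17]
contact_force: [0.5, -0.5, -0.1]
gripper_width: 42.5
```

```bash
python3 q.py
```

```text
n 38 stripe 177.7 centre [596.1 123.8] sv [54. 13.] yaw 152.1 F [-0.2 -0.1 -0. ] M [ 0.03  0.06 -0.04] pos [594.7 123.8  95.2] w 42.9 t 8.2
```

>>> play_rows --pt "0 0 0 0 0.05 0 0.03" --pt "0 0 0 0 0.05 0 0.03" --pt "0 0 0 0 0.05 0 0.03" --pt "0 0 0 0 0 0 0.03"

```text
clock: 8.6
position: [594.7, 123.8, 95.3]
ee_rot: [-0.222, -0.671, 0.672, 0.221]
contact_force: [-0.5, 0.5, 0.8]
gripper_width: 42.7
```

```bash
python3 q.py
```

```text
n 32 stripe 169.6 centre [595.8 123.5] sv [44. 11.] yaw 143.5 F [ 0.2 -0.4  0.5] M [ 0.02  0.08 -0.03] pos [594.7 123.8  95.3] w 42.8 t 8.7
```

33° turned, the stripe follows and there is no torque, so clockwise is free. On to 80°.

>>> play_rows --pt "0 0 0 0 0.09 0 0.03" --pt "0 0 0 0 0.09 0 0.03" --pt "0 0 0 0 0.09 0 0.03" --pt "0 0 0 0 0.09 0 0.03" --pt "0 0 0 0 0.09 0 0.03" --pt "0 0 0 0 0 0 0.03"

```text
clock: 9.3
position: [594.7, 123.7, 95.3]
ee_rot: [-0.369, -0.604, 0.604, 0.368]
contact_force: [-0.2, -1.7, 0.2]
gripper_width: 42.8
```

```bash
python3 q.py;python3 s.py "[594.3,123.9,95]"
```

```text
n 23 stripe 141.2 centre [597.4 121.9] sv [36.  6.] yaw 117.3 F [ 0.2 -0.2  0.8] M [-0.02 -0.01 -0.02] pos [594.7 123.7  95.3] w 43.2 t 9.4
t 9.5 pos [594.7 123.7  95.2] yaw 117.3 j [ 0.47  0.45 -0.18  0.   -0.94 -1.57] w 42.7
tool y [ 0.001  -0.0011 -1.    ] F [-0.2 -0.4  0.1] M [ 0.   -0.    0.02]
shift in tool (m) [0.0003 0.0002 0.0002]
level rotvec [ 0.0004 -0.     -0.0014]
```

>>> play_rows --pt "0 0 0 0 0.09 0 0.03" --pt "0 0 0 0 0.09 0 0.03" --pt "0 0 0 0 0.09 0 0.03" --pt "0 0 0 0 0.09 0 0.03" --pt "0 0 0 0 0 0 0.03"

```text
clock: 10.0
position: [594.5, 123.6, 95.2]
ee_rot: [-0.473, -0.526, 0.527, 0.472]
contact_force: [-0.7, -0.4, 0.5]
gripper_width: 42.9
```

```bash
python3 q.py;python3 s.py "[594.3,123.9,95]"
```

```text
n 17 stripe 122.2 centre [595.5 123. ] sv [23.  7.] yaw 96.3 F [ 0.3 -0.3  1.4] M [ 0.01  0.   -0.02] pos [594.5 123.6  95.2] w 43.0 t 10.1
t 10.2 pos [594.5 123.6  95.3] yaw 96.3 j [ 0.47  0.45 -0.18  0.   -0.94 -1.93] w 42.9
tool y [ 7.0e-04 -1.3e-03 -1.0e+00] F [ 0.4 -0.5 -0.5] M [ 0.03 -0.06 -0.01]
shift in tool (m) [0.0003 0.0003 0.0002]
level rotvec [ 0.0005 -0.     -0.0014]
```

Turned 80° by the gripper and about 83° by the stripe, with no torque. Lifting gently.

>>> play_rows --pt "0 -0.003 0 0 0 0 0.03" --pt "0 -0.004 0 0 0 0 0.03" --pt "0 0 0 0 0 0 0.03"

```text
clock: 10.5
position: [594.2, 123.5, 102.4]
ee_rot: [-0.472, -0.527, 0.528, 0.471]
contact_force: [-0.1, -0.8, 0.2]
gripper_width: 42.7
```

```bash
python3 s.py "[594.5,123.6,95]"
```

```text
t 10.6 pos [593.8 123.4 101.9] yaw 96.4 j [ 0.47  0.44 -0.17  0.   -0.96 -1.93] w 42.8
tool y [-0.0011 -0.0018 -1.    ] F [-0.2  0.  -1.2] M [ 0.02  0.02 -0.02]
shift in tool (m) [ 0.0001  0.0069 -0.0007]
level rotvec [-0.0013  0.     -0.0016]
```

>>> play_rows --pt "0 -0.007 -0.001 -0.001 0 -0.001 0.03" --pt "0 -0.007 0 -0.001 0 0 0.03" --pt "0 -0.007 0 -0.001 0 0 0.03" --pt "0 0 0 0 0 0 0.03"

```text
clock: 11.0
position: [595.1, 123.5, 124.9]
ee_rot: [0.472, 0.528, -0.527, -0.471]
contact_force: [1.1, -0.5, -0.8]
gripper_width: 42.9
```

```bash
python3 s.py "[594.5,123.6,207]"
```

```text
t 11.1 pos [594.3 123.4 123.7] yaw 96.4 j [ 0.47  0.42 -0.15  0.   -1.01 -1.93] w 43.0
tool y [ 2.e-04 -9.e-04 -1.e+00] F [-0.8 -0.4 -0.7] M [-0.03  0.02 -0.03]
shift in tool (m) [ 0.0001 -0.0833 -0.0002]
level rotvec [ 0.0001  0.     -0.0009]
```

>>> play_rows --pt "0 -0.012 0 -0.001 0 0 0.03" --pt "0 -0.012 0 -0.001 0 0 0.03" --pt "0 -0.012 0 -0.001 0 0 0.03" --pt "0 -0.012 0 -0.001 0 0 0.03" --pt "0 -0.012 0 -0.001 0 0 0.03" --pt "0 -0.012 0 -0.001 0 0 0.03" --pt "0 -0.009 0 -0.001 0 0 0.03" --pt "0 0 0 0 0 0 0.03" --pt "0 0 0 0 0 0 0.03"

```text
clock: 12.0
position: [594.3, 123.5, 213.5]
ee_rot: [0.474, 0.53, -0.524, -0.469]
contact_force: [0.6, 0.0, -0.9]
gripper_width: 42.9
```

```bash
python3 s.py "[594.5,123.6,207]"; python3 - <<'E'
from h import *
cv2.imwrite("pics/s3.png",cv2.resize(C["scene"]["color"][130:290,270:430,::-1],(560,560)))
E
```

```text
t 12.1 pos [594.3 123.4 213.1] yaw 96.4 j [ 0.47  0.34 -0.03  0.   -1.19 -1.93] w 42.8
tool y [ 9.7e-03  6.0e-04 -1.0e+00] F [-0.   0.5 -1.4] M [-0.02  0.   -0.02]
shift in tool (m) [ 0.0002  0.0061 -0.0002]
level rotvec [ 0.0097 -0.     -0.0005]
```

View pics/s3.png

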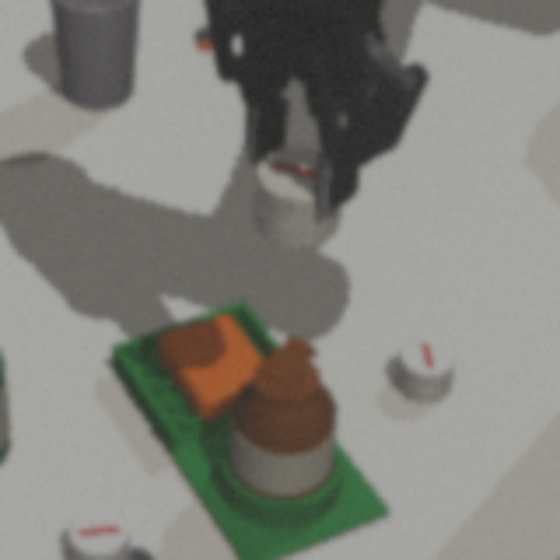

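The cap is in the fingers at about (355,188) px, well above the bare amber neck at (355,230). The soap and bottle have not moved. One last trim of level and height.

>>> play_rows --pt "0 0.004 0 0.011 0 0 0.03" --pt "0 0 0 0 0 0 0.03" --pt "0 0 0 0 0 0 0.03"

```text
clock: 12.5
position: [593.6, 123.1, 206.8]
ee_rot: [-0.47, -0.525, 0.529, 0.472]
contact_force: [0.2, 0.0, -0.6]
gripper_width: 43.0
```

```bash
python3 s.py "[594.5,123.6,207]"; python3 -c "
from bench import *
print(job_done())"
```

```text
t 12.6 pos [593.5 123.2 206.8] yaw 96.4 j [ 0.47  0.35 -0.03 -0.   -1.2  -1.93] w 42.9
tool y [-0.0058 -0.0021 -1.    ] F [ 0.7  0.9 -0.1] M [ 0.04 -0.04  0.01]
shift in tool (m) [ 0.0003 -0.0002 -0.001 ]
level rotvec [-0.0059 -0.     -0.0014]
the job is handed in; nothing more can be done
None
```

The cap opens clockwise. I turned it free, lifted it straight off, and handed in the job at 12.6 s with the cap still in the gripper.

- **Finding the direction:** I gripped the cap and turned it clockwise in small steps. The red stripe followed the gripper, and there was no reaction torque beyond sensor noise past the 5–12° stop and on past 28°, so I did not try the other way.
- **Turning free:** I continued to about 80° by the gripper. The stripe read about 83° in the camera, within its reading error.
- **Lifting off:** The cap rose with no measurable force.

**Last checks:**
- **Grip and level:** the cap was held and tilted about 0.35°.
- **Height:** the skirt was about 98 mm above the neck top, worked out from the gripper's rise.
- **Picture:** taken just before the final 6 mm height trim, it showed the bare neck, with the bottle, holder and soap in place. The tumbler was only partly in view but looked unmoved. I did not check the vial, mug and comb in a picture at the end; the gripper's path stayed clear of them.

**Disagreement:** the fingers read about 43 mm on the nominally 46 mm cap, probably from soft pads or ribs. I did not look into it further.

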